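# Scan the middle-sized paint tub

## Task

Book out the middle-sized of the three blue-lidded paint tubs: take the yellow hand scanner from its rest, aim its beam straight at the centre of the label on that tub's lid from about 90 mm away, with the scan line along the label's long side, and hold it steady there for two seconds. Scan only that tub. Then lay the scanner back in its rest as you found it, set down rather than dropped, without having bumped or shifted the tubs or the other things on the table.

Things in the scene. Friction and masses are not known exactly. Their poses are not given: they have to be found in the camera images.
- scanner: Hand scanner, 154 mm long, about 0.2 kg. Yellow handle x -70 to +50 mm, 32 wide (y), 28 high (z 0 to 28), with a dark rubber patch 40 long about the origin, to be gripped there across its width. Black head at the +x end (x 50 to 84, 44 wide, z 2 to 36). Origin on the handle's underside at the middle of the patch; x towards the head, z up.
- window (a point): Centre of the red window under the scanner's head: at x 74, y 0, z -2 mm in the scanner's frame. Its x axis is the beam: forward and down, 70 degrees below the handle's x axis. Its y axis (the scanner's y) is the direction of the scan line. The beam is not drawn and there is no trigger: the scanner reads whatever it is held on.
- rest: Scanner rest, fixed: wooden base 150 x 90 x 8 mm with two aluminium saddles (10 thick, 60 wide, at x -36 and +36) whose flat floors are 45 mm up, with flaring cheeks 12 mm higher, 42 mm apart at the floor. The handle lies level across both; fingers go down between them. Origin at the centre of the underside; x points where the scanner's head points, z up.
- rest_seat (a point): Point 45 mm above the rest's origin, level with the saddle floors, where the scanner's origin lies when it is in its rest; the same axes as the rest.
- small_tub: The smallest of three look-alike lidded paint tubs: white with a yellow band and a blue lid, 70 mm in diameter, 72 mm tall overall, loose. Origin at the centre of its underside, z up. A white label with black bars lies on top of the lid, centred; its long side runs along the tub's y axis.
- small_tub_label (a point): Centre of that tub's label, on the top of the lid (white paper 52 by 30 mm with black bars). z up; y along the label's long side (across the bars), x along its short side.
- middle_tub: The middle-sized of three look-alike lidded paint tubs: white with a yellow band and a blue lid, 90 mm in diameter, 86 mm tall overall, loose. Origin at the centre of its underside, z up. A white label with black bars lies on top of the lid, centred; its long side runs along the tub's y axis. This is the one to scan.
- middle_tub_label (a point): Centre of that tub's label, on the top of the lid (white paper 52 by 30 mm with black bars). z up; y along the label's long side (across the bars), x along its short side.
- large_tub: The largest of three look-alike lidded paint tubs: white with a yellow band and a blue lid, 110 mm in diameter, 100 mm tall overall, loose. Origin at the centre of its underside, z up. A white label with black bars lies on top of the lid, centred; its long side runs along the tub's y axis.
- large_tub_label (a point): Centre of that tub's label, on the top of the lid (white paper 52 by 30 mm with black bars). z up; y along the label's long side (across the bars), x along its short side.
- brush_crock: Bystander: blue ceramic crock full of brushes, 84 mm in diameter, 100 mm tall, brushes reaching about 260 mm and spreading to about 60 mm from its axis. Origin at the centre of its underside.
- red_cup: Bystander: white cup with red paint, 76 mm in diameter, 46 mm tall. Origin at the centre of its underside.
- green_cup: Bystander: white cup with green paint, 76 mm in diameter, 46 mm tall. Origin at the centre of its underside.
There are look-alikes about, which are no part of the job. Leave any red or turquoise look-alike of the large_tub alone.

How it is judged:
By the outcome, as a careful person would: the job done as asked, in the order asked, and still so for the second after the job is handed in, with the robot touching nothing.
It also fails if it takes over 54 s, if anything falls off the work surface, if the arm or the gripper's body presses on something with over 40 N, if the wrist force passes 120 N, or if a joint passes its speed limit or range.

## Robot

A 7-joint arm with a two-finger parallel gripper is mounted at the origin on the work surface. World frame = base frame: x ahead of the robot, y to its left, z up, the work surface at z = 0. Lengths are in m, angles in rad, forces in N, time in s.
With the tool pointing down it reaches from about 0.425 to 1.025 m from the base axis. Payload 9.4 kg.
Tool frame: the origin (TCP) lies midway between the tips of the shut fingers; the grasp point (between the pads) lies 19 mm behind it; z points along the fingers, y is the line along which they close (so a half turn about z gives the same grasp; the last joint's range is limited). The gripper opens to 85 mm and grips with 20 to 120 N. Pads are 22 mm wide; open, the fingers measure 114 mm over their backs; the gripper's body (76 mm by 85 mm) begins 54 mm behind the grasp point. The pads swing forward as they close: fully open they stand 13 mm farther back than shut.
Start: joints at [1.189, 0.599, -0.003, 1.599, 0.002, 0.943, -0.08], TCP at [0.218, -0.692, 0.231] pointing down, gripper open.
Joint ranges: [-2.57, 2.57], [-0.35, 1.97], [-1.29, 1.29], [0.11, 2.56], [-1.05, 4.19], [0.11, 1.86], [-2.63, 2.63]. Speed limits (rad/s): [2.22, 2.22, 3.01, 3.01, 3.14, 3.14, 3.14].

## Interface

Orientations are given as [roll, pitch, yaw] about the fixed x, y, z axes, in that order (R = Rz(yaw) Ry(pitch) Rx(roll)).
In Python, from bench import arm gives the robot as it stands.
- The arm moves only by the tool arm_command, never from a script. Its argument "steps" is a list of rows, each an object of numbers: "x", "y", "z": the shift along the tool's x, y, z in m; "roll": the turn about the tool's z in rad. In form: [{"x": .., "y": .., "z": .., "roll": ..}, ...]. A call has 1 to 20 rows; each row shifts and turns the commanded pose from where the row before left it, along the tool's axes as they then stand; what a row does not reach is not made up. A row lasts 1/12 s, in which the tool goes at most 41.7 mm and 7.16 degrees, less where a joint would pass 70% of its speed; a pose out of reach is approached as far as the arm can. A call is refused whole if a number of a shift passes 0.0417 or a number of a turn 0.125, either way. A call with a gripper value outside its range is refused whole. "hand" is the closure, from -1 (fully open) to 1 (shut), set as the call begins (left out, the last holds). The fingers move at their own pace and stop on an object; "newtons" is the grip in N (left out, the last holds). Time passes only in rows, so rows that do not move let the fingers close. It gives the time, the measured TCP pose, the force, the opening and the grip force at its end, in the units of the state.
- arm.read_state(): the state, without advancing time (a new reading comes with each control period).
- arm.snapshot(name): name is "side" or "top" or "wrist"; returns a dict with "color" (384x512x3 uint8, red, green, blue), "mtx" (3x3 intrinsics, pixels), "position" and "rotation" of the camera in the world. Camera axes: x right, y down, z forward; pixel columns grow to the right and rows downward; lengths in m; the calibration is good to about 2 mm. A picture is of the moment at which its call begins. There is no depth.
- arm.finish_job(): hands the job in; it is judged then, once.
Trained networks look in the newest picture that a camera, given by its name, has taken for a name from the list of things; names that differ only in an ending like _2 or _b are one class to them, and where a whole thing is asked for, a point or a joint stands for the part that bears it (a point fixed in the world has none). Each returns a list of dicts, best first, with "conf" (0 to 1); they miss things now and then, are a little off and sometimes report something else, mostly with a low value. They report only what shows in the picture. A call takes as long as a camera call. They do not tell look-alikes from the thing itself.
- arm.spot_in(camera, name): "location" ([x, y, z] in m, in world coordinates, good to about 4 mm: the middle of the surface that is visible of it).
- arm.cut_out(camera, name): "mask" (384x512 bool, what is visible of it).
- arm.spot_point(camera, name): "location" ([x, y, z] in m, in world coordinates, good to about 4 mm: a listed point, or the origin of a listed thing).
The state is a dict: "t": time; "q": joint angles; "qvel": joint speeds; "joint_efforts": joint torques, N m; "ee_pos": TCP position; "ee_rot": TCP orientation; "ft_force": force on the tool from outside, world axes, zero at the start; "moment": the same for the moment, N m; "gripper_width": finger opening in m; "finger_force": force on a finger pad.
Only numpy, scipy, OpenCV 4.12 (cv2) and the standard library are available. Lean on these libraries where they do the work, as an engineer would, in place of code of your own. Each camera call takes 0.05 s, during which the arm holds its last target. There are 200 camera calls.

## Working session

There is one attempt and no reset: what is moved stays moved. The work goes in short steps, Python scripts to look and compute and a tool call to move; the robot and the scene stay as the last step left them, time stands still between calls to the robot, and variables do not carry over. Pictures are saved under pics/ and viewed, at most 10 in all, crops included, and the job is handed in when it is done.

Besides the shell and the picture viewer there is one more tool, called after "Emit:" as name(argument=value, ...), one argument or row to a line, values as JSON. arm_command: Moves the arm, as the interface text tells. Its arguments: {"type":"object","properties":{"steps":{"type":"array"},"hand":{"type":"number"},"newtons":{"type":"number"}},"required":["steps"]}

```bash
mkdir -p pics; cat > h.py <<'E'
import numpy as np, cv2
from bench import arm
from scipy.spatial.transform import Rotation as R
def save(c,n):
    s=arm.snapshot(c); cv2.imwrite('pics/'+n,s['color'][:,:,::-1]); return s
def px(s,p):
    c=np.array(s['rotation']).T@(np.array(p)-np.array(s['position'])); u=np.array(s['mtx'])@c; return (u[:2]/u[2]).round(0)
def ray(s,u,v,z):
    d=np.array(s['rotation'])@np.linalg.inv(np.array(s['mtx']))@[u,v,1]; p=np.array(s['position']); return p+d*(z-p[2])/d[2]
E
python3 - <<'E'
from h import *
np.set_printoptions(precision=4,suppress=True)
st=arm.read_state(); print(st['t'],st['ee_pos'],st['ee_rot'],st['q'])
S={c:save(c,c+'0.png') for c in ('top','side')}
for c in S:
    print(c,S[c]['position'])
    for n in ['scanner','window','rest','rest_seat','small_tub_label','middle_tub_label','large_tub_label','small_tub','middle_tub','large_tub','brush_crock','red_cup','green_cup']:
        for d in arm.spot_point(c,n): print(c,n,round(d['conf'],2),np.array(d['location']),px(S[c],d['location']))
a=cv2.hconcat([cv2.imread('pics/top0.png'),cv2.imread('pics/side0.png')]);cv2.imwrite('pics/both.png',cv2.resize(a,(800,300)))
E
```

```text
0.0 [ 0.2174 -0.6911  0.2304] [-3.14    0.0002  0.3049] [ 1.1893  0.6001 -0.0025  1.6002  0.0018  0.9429 -0.0798]
top [ 0.4628 -0.0157  0.892 ]Traceback (most recent call last):
  File "<stdin>", line 8, in <module>
  File "h.py", line 7, in px
    c=np.array(s['rotation']).T@(np.array(p)-np.array(s['position'])); u=np.array(s['mtx'])@c; return (u[:2]/u[2]).round(0)
                                                                         ~~~~~~~~~~~~~~~~~~^~
ValueError: matmul: Input operand 1 does not have enough dimensions (has 0, gufunc core with signature (n?,k),(k,m?)->(n?,m?) requires 1)
```

View pics/top0.png

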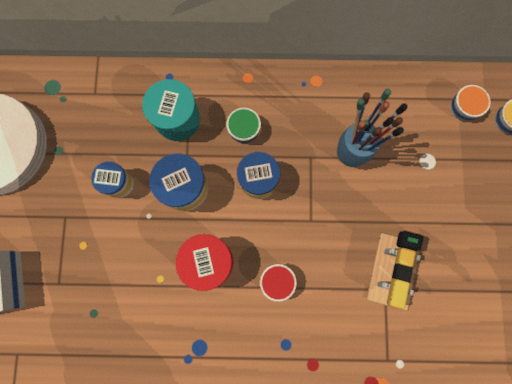

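View pics/side0.png

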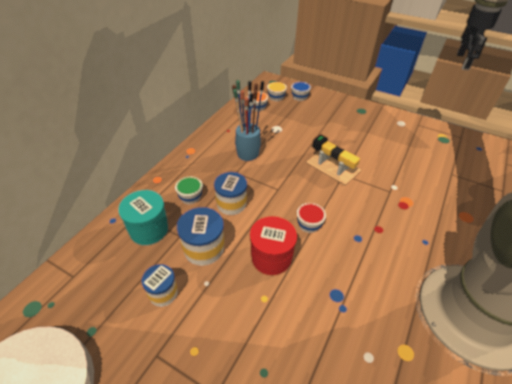

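The top view shows three blue-lidded tubs: the smallest at (109,178), the largest at (178,181) and the middle-sized at (259,174). The red (204,262) and turquoise (170,106) tubs are look-alikes. The scanner in its rest is at (402,272), with its head up-image at (410,241).

```bash
cat > h.py <<'E'
import numpy as np, cv2
from bench import arm
from scipy.spatial.transform import Rotation as R
np.set_printoptions(precision=4,suppress=True)
def rot(r):
    r=np.array(r)
    return r if r.shape==(3,3) else (R.from_euler('xyz',r).as_matrix() if r.shape==(3,) else R.from_quat(r).as_matrix())
def save(c,n):
    s=arm.snapshot(c); cv2.imwrite('pics/'+n,s['color'][:,:,::-1]); return s
def px(s,p):
    p=np.asarray(p,float); c=rot(s['rotation']).T@(p-np.array(s['position'])); u=np.array(s['mtx'])@c; return (u[:2]/u[2]).round(0)
def ray(s,u,v,z):
    d=rot(s['rotation'])@np.linalg.inv(np.array(s['mtx']))@[u,v,1]; p=np.array(s['position']); return p+d*(z-p[2])/d[2]
E
python3 - <<'E'
from h import *
S={c:save(c,c+'1.png') for c in ('top','side')}
for c in S:
    print(c,S[c]['position'],S[c]['rotation'],S[c]['mtx'])
    for n in ['scanner','window','rest','rest_seat','small_tub_label','middle_tub_label','large_tub_label','brush_crock','red_cup','green_cup']:
        for d in arm.spot_point(c,n):
            if n=='scanner' and d['conf']: print({k:v for k,v in d.items()})
            if d.get('location') is not None: print(c,n,round(d['conf'],2),np.array(d['location']),px(S[c],d['location']))
im=cv2.imread('pics/top1.png')
s=S['top']
cv2.imwrite('pics/crop.png',np.hstack([cv2.resize(im[130:220,210:310],(400,360),interpolation=3),cv2.resize(im[225:315,355:455],(400,360),interpolation=3)]))
E
```

```text
top [ 0.4628 -0.0157  0.892 ] [-2.9738  0.0026 -1.5548] [[401.0207   0.     261.094 ]
 [  0.     401.0207 195.857 ]
 [  0.       0.       1.    ]]
{'location': [0.4481, -0.3042, 0.0467], 'conf': 0.68}
top scanner 0.68 [ 0.4481 -0.3042  0.0467] [401. 273.]
top window 0.67 [ 0.522  -0.3187  0.0459] [407. 238.]
top rest 0.77 [ 0.4548 -0.301  -0.0002] [393. 270.]
top rest_seat 0.72 [ 0.4517 -0.3026  0.0457] [400. 271.]
top small_tub_label 0.56 [0.6379 0.312  0.0716] [107. 176.]
top middle_tub_label 0.58 [ 0.6491 -0.0041  0.0824] [258. 172.]
top large_tub_label 0.86 [0.6328 0.1616 0.0981] [176. 177.]
top large_tub_label 0.69 [ 0.6309  0.1622 -0.0007] [185. 187.]
top large_tub_label 0.58 [0.7885 0.1836 0.1005] [169. 104.]
top large_tub_label 0.55 [0.4655 0.099  0.1007] [203. 261.]
top brush_crock 0.96 [ 0.7194 -0.2198  0.003 ] [353. 152.]
top red_cup 0.97 [ 0.431  -0.0494  0.0004] [277. 279.]
top green_cup 0.74 [ 0.7721  0.0292 -0.0021] [245. 129.]
side [0.2631 0.5561 0.7568] [-2.3773 -0.0088 -2.6213] [[353.206    0.     252.8712]
 [  0.     353.206  192.0148]
 [  0.       0.       1.    ]
[... 406 characters left out ...]
.6487  0.0012 -0.0007] [230. 205.]
side small_tub_label 0.78 [0.6358 0.3131 0.0749] [157. 277.]
side middle_tub_label 0.87 [ 0.6486 -0.004   0.0846] [230. 183.]
side middle_tub_label 0.53 [ 0.4493 -0.3057  0.0014] [334. 166.]
side large_tub_label 0.69 [0.4655 0.1011 0.0984] [272. 234.]
side large_tub_label 0.62 [0.7889 0.1874 0.1003] [140. 205.]
side large_tub_label 0.38 [ 0.4502 -0.2983  0.0422] [335. 158.]
side large_tub_label 0.23 [0.6383 0.3136 0.0759] [155. 277.]
side brush_crock 0.84 [ 0.7225 -0.2169  0.0051] [247. 153.]
side brush_crock 0.47 [0.6262 0.1585 0.0002] [205. 248.]
side red_cup 0.79 [ 0.4235 -0.0474 -0.0021] [309. 225.]
side green_cup 0.63 [0.7637 0.0311 0.0001] [191. 197.]
```

View pics/crop.png

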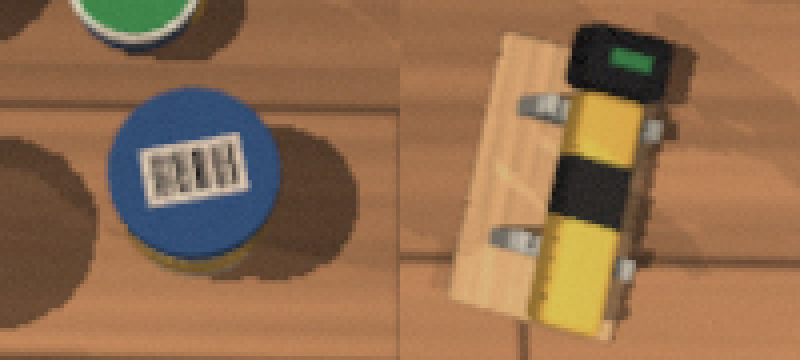

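The enlarged crop shows the middle tub's lid centre at about (259,173). The lid is about 43 px across, or 87 mm at its height, which fits the 90 mm tub; the other two measure about 70 and 110 mm. The scanner lies in the rest with its head up-image. Next I'll refine the yaws and label centre.

```bash
python3 - <<'E'
from h import *
s=save('top','t2.png'); im=s['color'].astype(int); hsv=cv2.cvtColor(s['color'],cv2.COLOR_RGB2HSV)
# label: non-blue hole in the blue lid
m=np.zeros(im.shape[:2],np.uint8); m[150:198,236:284]=255
blue=((hsv[...,0]>95)&(hsv[...,0]<130)&(hsv[...,1]>110)).astype(np.uint8)*255&m
c=max(cv2.findContours(blue,0,2)[0],key=cv2.contourArea); hull=cv2.convexHull(c)
(u,v),r=cv2.minEnclosingCircle(hull); print('lid',u,v,r,ray(s,u,v,.086),cv2.fitEllipse(hull))
fill=np.zeros_like(m); cv2.fillPoly(fill,[hull],255); fill=cv2.erode(fill,np.ones((5,5)))
hole=cv2.morphologyEx(fill&~blue,cv2.MORPH_OPEN,np.ones((3,3)))
c=max(cv2.findContours(hole,0,2)[0],key=cv2.contourArea); b=cv2.boxPoints(cv2.minAreaRect(c)); P=np.array([ray(s,*q,.086) for q in b])
e=np.diff(np.vstack([P,P[:1]]),axis=0)
print('label',P.mean(0),np.linalg.norm(e,axis=1),np.degrees(np.arctan2(e[:,1],e[:,0])))
# rest base left edge / yellow handle from crop
A,B=ray(s,355+105/4,225+32/4,.008),ray(s,355+50/4,225+298/4,.008); print('rest edge',A,B,np.linalg.norm(A-B),np.degrees(np.arctan2(*(A-B)[1::-1])))
yl=((hsv[...,0]>20)&(hsv[...,0]<32)&(hsv[...,1]>150)).astype(np.uint8); yl[:225]=0; yl[315:]=0; yl[:,:355]=0
p=np.argwhere(yl)[:,::-1]; W=np.array([ray(s,*q,.073) for q in p]); w,V=np.linalg.eigh(np.cov(W[:,:2].T)); print('handle',len(p),W.mean(0),np.degrees(np.arctan2(V[1,1],V[0,1])))
for d in arm.cut_out('top','scanner')[:1]:
    print(d['conf'],cv2.minAreaRect(np.argwhere(d['mask'])[:,::-1].astype(np.float32)))
E
```

```text
lid 258.0248718261719 172.8561248779297 21.16879653930664 [ 0.6472 -0.0044  0.086 ] ((258.0526123046875, 172.95542907714844), (41.77957534790039, 42.04757308959961), 87.57048034667969)
label [ 0.6486 -0.0042  0.086 ] [0.0554 0.0331 0.0551 0.0331] [ -78.833  -169.5521  101.1047   11.0802]
rest edge [ 0.5337 -0.2766  0.008 ] [ 0.391  -0.2424  0.008 ] 0.14676096634509725 -13.489614879336523
handle 445 [ 0.4212 -0.2914  0.073 ] 170.02625689238425
0.71 ((403.69232177734375, 269.0384521484375), (26.083446502685547, 78.2503433227539), 11.309932708740234)
```

Emit:
arm_command(
  steps=[
    {"x":0.03,"y":-0.025,"roll":0.06},
    {"x":0.03,"y":-0.025,"roll":0.06},
    {"x":0.03,"y":-0.025,"roll":0.06},
    {"x":0.03,"y":-0.025,"roll":0.06},
    {"x":0.03,"y":-0.02,"roll":0.06},
    {"x":0.03,"y":-0.02,"roll":0.06},
    {"x":0.03,"y":-0.02,"roll":0.06},
    {"x":0.02,"y":-0.02,"roll":0.06},
  ],
  hand=-1,
)

```text
validation failed for argument at $.st...
```

Emit:
arm_command(
  steps=[
    {"x":0.03,"y":-0.025,"z":0,"roll":0.06},
    {"x":0.03,"y":-0.025,"z":0,"roll":0.06},
    {"x":0.03,"y":-0.025,"z":0,"roll":0.06},
    {"x":0.03,"y":-0.025,"z":0,"roll":0.06},
    {"x":0.03,"y":-0.02,"z":0,"roll":0.06},
    {"x":0.03,"y":-0.02,"z":0,"roll":0.06},
    {"x":0.03,"y":-0.02,"z":0,"roll":0.06},
    {"x":0.02,"y":-0.02,"z":0,"roll":0.06},
  ],
  hand=-1,
)

```text
t: 2.02
ee_pos: [0.4282, -0.4888, 0.2315]
ee_rot: [-3.141, -0.001, -0.176]
ft_force: [0.3, -0.3, 0.6]
gripper_width: 0.0852
finger_force: 0.0
```

Emit:
arm_command(
  steps=[
    {"x":-0.002,"y":-0.035,"z":0,"roll":0.01},
    {"x":-0.002,"y":-0.035,"z":0,"roll":0.01},
    {"x":-0.002,"y":-0.035,"z":0,"roll":0.01},
    {"x":-0.002,"y":-0.035,"z":0,"roll":0.01},
    {"x":-0.002,"y":-0.035,"z":0,"roll":0},
    {"x":-0.001,"y":-0.013,"z":0,"roll":0},
    {"x":0,"y":0,"z":0,"roll":0},
    {"x":0,"y":0,"z":0,"roll":0},
  ],
)

```text
t: 2.68
ee_pos: [0.4514, -0.304, 0.2316]
ee_rot: [3.141, -0.001, -0.214]
ft_force: [0.5, -0.7, 0.2]
gripper_width: 0.0855
finger_force: 0.0
```

```bash
python3 - <<'E'
from h import *
st=arm.read_state(); print(st['ee_pos'],st['ee_rot'])
s=save('wrist','w1.png'); print(s['position'],s['rotation'],s['mtx'])
for n in ['scanner','window','rest','rest_seat']:
    for d in arm.spot_point('wrist',n):
        if d.get('location') is not None: print(n,round(d['conf'],2),np.array(d['location']),px(s,d['location']))
E
```

```text
[ 0.4514 -0.304   0.2316] [ 3.1412 -0.0007 -0.2136]
[ 0.5153 -0.3178  0.3751] [ 2.88    0.     -1.7846] [[308.7971   0.     257.8344]
 [  0.     308.7971 191.3982]
 [  0.       0.       1.    ]]
scanner 0.71 [ 0.4492 -0.2976  0.0473] [253. 175.]
window 0.17 [ 0.4472 -0.2986  0.0461] [254. 176.]
```

View pics/w1.png

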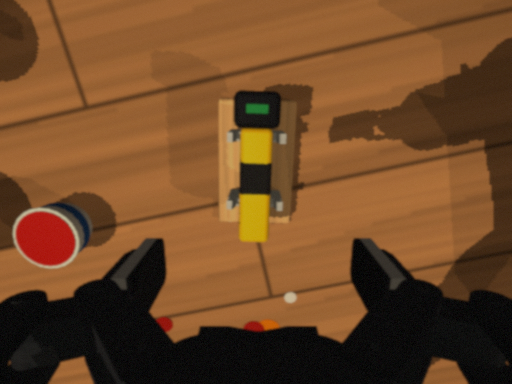

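The wrist view shows the scanner in its rest: patch at (256,179), head at (257,109), tail at (254,242). It is nearly aligned with the tool. The red cup is at (50,236), clear of the approach.

```bash
python3 - <<'E'
from h import *
s=save('wrist','w2.png'); hsv=cv2.cvtColor(s['color'],cv2.COLOR_RGB2HSV)
roi=np.zeros(hsv.shape[:2],bool); roi[120:250,225:290]=1
yl=(hsv[...,0]>18)&(hsv[...,0]<34)&(hsv[...,1]>195)&roi
E=[]
for v in range(130,240):
    u=np.where(yl[v])[0]
    if len(u)>20: E.append((v,u.min(),u.max()+1))
E=np.array(E,float); print(len(E),E[::12])
L=np.array([ray(s,(a+b)/2,v+.5,.073) for v,a,b in E]); Wd=np.array([np.linalg.norm(ray(s,a,v+.5,.073)-ray(s,b,v+.5,.073)) for v,a,b in E])
k=np.polyfit(L[:,0],L[:,1],1); print('yaw',np.arctan(k[0]),'width',np.median(Wd),'y at x=.45',np.polyval(k,.45))
vs=E[:,0]; g=np.argmax(np.diff(vs)); print('patch rows',vs[g]+1,vs[g+1]); 
for v in (vs[g]+1,vs[g+1],vs[-1]+1): print(ray(s,255.5,v,.073))
st=arm.read_state(); print(st['ee_pos'],st['ee_rot'])
E
```

```text
80 [[130. 239. 270.]
 [142. 239. 271.]
 [154. 239. 270.]
 [196. 238. 268.]
 [208. 238. 268.]
 [220. 238. 267.]
 [232. 237. 267.]]
yaw -0.24778444064638014 width 0.03047758344497213 y at x=.45 -0.30119951927125044
patch rows 164.0 194.0
[ 0.4633 -0.3059  0.073 ]
[ 0.4332 -0.2992  0.073 ]
[ 0.384  -0.2882  0.073 ]
[ 0.4506 -0.3053  0.2312] [ 3.1413  0.0001 -0.2171]
```

Emit:
arm_command(
  steps=[
    {"x":0,"y":-0.004,"z":0.02,"roll":0.03},
    {"x":0,"y":0,"z":0.03,"roll":0},
    {"x":0,"y":0,"z":0.03,"roll":0},
    {"x":0,"y":0,"z":0.03,"roll":0},
    {"x":0,"y":0,"z":0.03,"roll":0},
    {"x":0,"y":0,"z":0.025,"roll":0},
    {"x":0,"y":0,"z":0.02,"roll":0},
    {"x":0,"y":0,"z":0.009,"roll":0},
    {"x":0,"y":0,"z":0,"roll":0},
    {"x":0,"y":0,"z":0,"roll":0},
    {"x":0,"y":0,"z":0,"roll":0},
  ],
)

```text
t: 3.9
ee_pos: [0.4523, -0.3008, 0.0383]
ee_rot: [3.141, -0.001, -0.246]
ft_force: [-0.2, 0.2, -0.4]
gripper_width: 0.0854
finger_force: 0.0
```

```bash
python3 - <<'E'
from h import *
st=arm.read_state(); print(st['ee_pos'],st['ee_rot'],st['ft_force'])
s=save('wrist','w3.png'); t=save('top','t3.png'); s2=save('side','s3.png')
a=cv2.imread('pics/w3.png'); b=cv2.resize(cv2.imread('pics/t3.png')[200:340,330:510],(400,311)); c=cv2.resize(cv2.imread('pics/s3.png')[90:230,260:440],(400,311))
cv2.imwrite('pics/m3.png',np.hstack([cv2.resize(a,(400,300)),c[:300]]))
E
```

```text
[ 0.4523 -0.3008  0.0383] [ 3.1411 -0.0014 -0.2456] [-0.2061  0.1717 -0.4105]
```

View pics/m3.png

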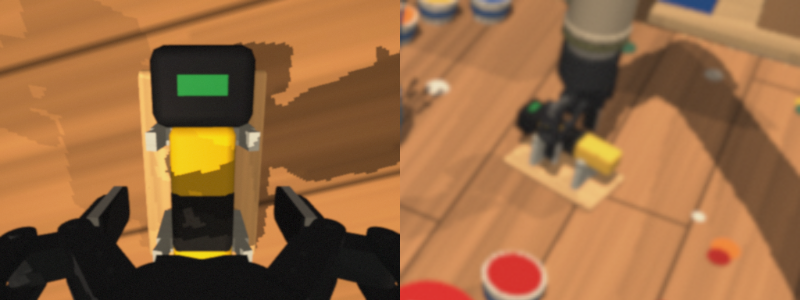

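Left: the patch sits between the open fingers at (202,220), centred, with the saddles fore and aft. Right: the side view shows the gripper straddling the scanner clear of everything else. Closing now.

Emit:
arm_command(
  steps=[
    {"x":0,"y":0,"z":0,"roll":0},
    {"x":0,"y":0,"z":0,"roll":0},
    {"x":0,"y":0,"z":0,"roll":0},
    {"x":0,"y":0,"z":0,"roll":0},
    {"x":0,"y":0,"z":0,"roll":0},
    {"x":0,"y":0,"z":0,"roll":0},
    {"x":0,"y":0,"z":0,"roll":0},
    {"x":0,"y":0,"z":0,"roll":0},
    {"x":0,"y":0,"z":0,"roll":0},
    {"x":0,"y":0,"z":0,"roll":0},
    {"x":0,"y":0,"z":0,"roll":0},
    {"x":0,"y":0,"z":0,"roll":0},
  ],
  hand=1,
  newtons=60,
)

```text
t: 5.05
ee_pos: [0.4519, -0.3003, 0.0376]
ee_rot: [3.142, -0.0, -0.245]
ft_force: [-0.3, 0.8, 5.7]
gripper_width: 0.0314
finger_force: 59.2
```

Emit:
arm_command(
  steps=[
    {"x":0,"y":0,"z":-0.005,"roll":0},
    {"x":0,"y":0,"z":-0.01,"roll":0},
    {"x":0,"y":0,"z":-0.015,"roll":0},
    {"x":0,"y":0,"z":-0.02,"roll":0},
    {"x":0,"y":0,"z":-0.02,"roll":0},
    {"x":0,"y":0,"z":-0.02,"roll":0},
    {"x":0,"y":0,"z":-0.02,"roll":0},
    {"x":0,"y":0,"z":-0.02,"roll":0},
    {"x":0,"y":0,"z":-0.01,"roll":0},
    {"x":0,"y":0,"z":0,"roll":0},
    {"x":0,"y":0,"z":0,"roll":0},
    {"x":0,"y":0,"z":0,"roll":0},
    {"x":0,"y":0,"z":0,"roll":0},
  ],
)

```text
t: 6.13
ee_pos: [0.4513, -0.2998, 0.1761]
ee_rot: [-3.141, 0.002, -0.245]
ft_force: [1.0, -0.6, -1.1]
gripper_width: 0.0315
finger_force: 59.6
```

```bash
python3 - <<'E'
from h import *
st=arm.read_state(); p=np.array(st['ee_pos']); print(st['t'],p,st['ee_rot'],st['ft_force'],st['gripper_width'])
S={c:save(c,c+'4.png') for c in('top','side','wrist')}
Rt=R.from_euler('xyz',st['ee_rot']).as_matrix()
for c in S:
  for n in ['scanner','window']:
    for d in arm.spot_point(c,n):
        if d.get('location') is not None: print(c,n,round(d['conf'],2),np.array(d['location']),'tool',Rt.T@(np.array(d['location'])-p))
a=cv2.imread('pics/wrist4.png'); c=cv2.resize(cv2.imread('pics/side4.png')[50:200,250:450],(400,300))
cv2.imwrite('pics/m4.png',np.hstack([cv2.resize(a,(400,300)),c]))
E
```

```text
6.1333 [ 0.4513 -0.2998  0.1761] [-3.1411  0.002  -0.2451] [ 0.9651 -0.6461 -1.1105] 0.03149523017690685
top scanner 0.73 [ 0.4468 -0.3     0.1829] tool [-0.0043  0.0012 -0.0068]
top window 0.62 [ 0.5184 -0.316   0.1811] tool [ 0.069  -0.0006 -0.0051]
side scanner 0.7 [ 0.4472 -0.2972  0.1834] tool [-0.0046 -0.0016 -0.0073]
side window 0.79 [ 0.5225 -0.316   0.1823] tool [ 0.073  -0.0016 -0.0063]
side window 0.43 [ 0.7667  0.0308 -0.0029] tool [ 0.2261 -0.3972  0.1787]
wrist scanner 0.71 [ 0.4462 -0.2989  0.1827] tool [-0.0052  0.0003 -0.0066]
```

View pics/m4.png

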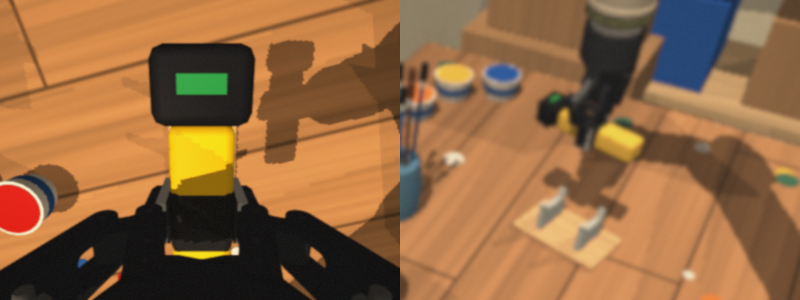

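Left: the scanner is held straight and level in the fingers. Right: it is clear above the empty rest. Moving on to the middle tub.

Emit:
arm_command(
  steps=[
    {"x":0.001,"y":-0.01,"z":0,"roll":0},
    {"x":0.002,"y":-0.02,"z":0,"roll":0},
    {"x":0.003,"y":-0.03,"z":0,"roll":0},
    {"x":0.003,"y":-0.03,"z":0,"roll":0},
    {"x":0.003,"y":-0.03,"z":0,"roll":0},
    {"x":0.003,"y":-0.03,"z":0,"roll":0},
    {"x":0.003,"y":-0.03,"z":0,"roll":0},
    {"x":0.003,"y":-0.03,"z":0,"roll":0},
    {"x":0.003,"y":-0.03,"z":0,"roll":0},
    {"x":0.003,"y":-0.03,"z":0,"roll":0},
    {"x":0,"y":-0.015,"z":0,"roll":0},
    {"x":0,"y":-0.006,"z":0,"roll":0},
    {"x":0,"y":0,"z":0,"roll":-0.08},
    {"x":0,"y":0,"z":0.002,"roll":-0.1},
    {"x":0,"y":0,"z":0.003,"roll":-0.1},
    {"x":0,"y":0,"z":0.003,"roll":-0.1},
    {"x":0,"y":0,"z":0.002,"roll":-0.057},
    {"x":0,"y":0,"z":0,"roll":0},
    {"x":0,"y":0,"z":0,"roll":0},
    {"x":0,"y":0,"z":0,"roll":0},
  ],
)

```text
t: 8.25
ee_pos: [0.5485, -0.0249, 0.1674]
ee_rot: [3.141, 0.0, 0.189]
ft_force: [-0.5, -0.3, -1.0]
gripper_width: 0.0311
finger_force: 59.5
```

```bash
python3 - <<'E'
from h import *
st=arm.read_state(); p=np.array(st['ee_pos']); print(st['t'],p,st['ee_rot'],st['ft_force'],st['gripper_width'])
S={c:save(c,c+'5.png') for c in('top','side','wrist')}
Rt=R.from_euler('xyz',st['ee_rot']).as_matrix()
for c in S:
  for n in ['scanner','window','middle_tub_label']:
    for d in arm.spot_point(c,n):
        if d.get('location') is not None: print(c,n,round(d['conf'],2),np.array(d['location']),'tool',Rt.T@(np.array(d['location'])-p))
a=cv2.imread('pics/wrist5.png'); c=cv2.resize(cv2.imread('pics/side5.png')[60:240,140:380],(400,300)); t=cv2.resize(cv2.imread('pics/top5.png')[130:280,180:380],(400,300))
cv2.imwrite('pics/m5.png',np.vstack([np.hstack([cv2.resize(a,(400,300)),c]),np.hstack([t,t*0])]))
E
```

```text
8.25 [ 0.5485 -0.0249  0.1674] [3.1414 0.0001 0.189 ] [-0.5499 -0.2549 -1.0224] 0.031122570888861122
top window 0.27 [0.6306 0.1609 0.0965] tool [ 0.1156 -0.1671  0.0709]
side scanner 0.72 [ 0.5457 -0.022   0.1776] tool [-0.0022 -0.0034 -0.0102]
side window 0.63 [ 0.421  -0.0508 -0.0021] tool [-0.1301  0.0014  0.1695]
side window 0.59 [ 0.6247 -0.0087  0.1758] tool [ 0.0779 -0.0016 -0.0084]
side middle_tub_label 0.9 [ 0.6456 -0.0057  0.0873] tool [ 0.099  -0.0006  0.0801]
wrist scanner 0.86 [ 0.5479 -0.0222  0.1765] tool [-0.0001 -0.0028 -0.0091]
wrist window 0.34 [ 0.4507 -0.296   0.0464] tool [-0.147   0.2479  0.121 ]
wrist middle_tub_label 0.96 [ 0.6466 -0.004   0.0854] tool [ 0.1003 -0.0021  0.082 ]
```

View pics/m5.png

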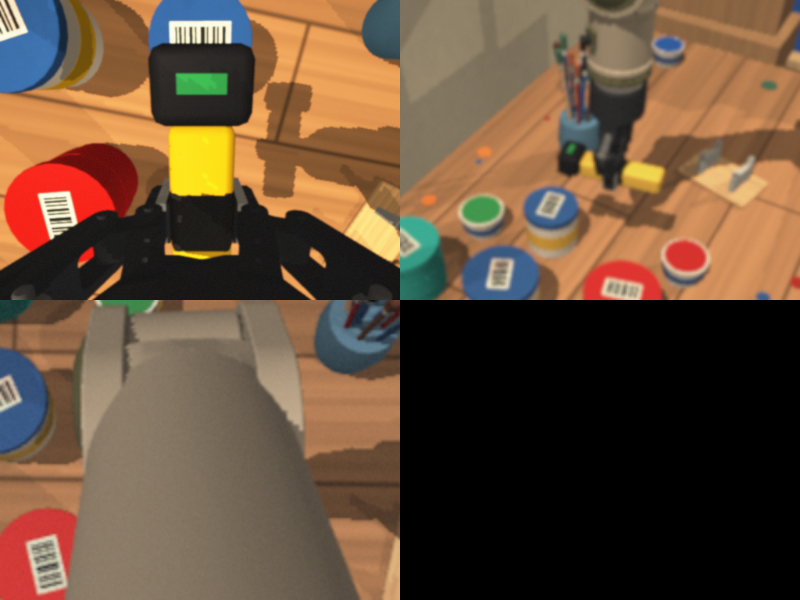

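The wrist view (top left) shows the label at (201,33) centred beyond the head at (202,85), with its long edge parallel to the head. The side view (top right) shows the scanner above the middle tub's near side and nothing touched. A 1–2 mm trim, then hold.

Emit:
arm_command(
  steps=[
    {"x":-0.001,"y":0,"z":0.002,"roll":0},
    {"x":0,"y":0,"z":0,"roll":0},
    {"x":0,"y":0,"z":0,"roll":0},
    {"x":0,"y":0,"z":0,"roll":0},
    {"x":0,"y":0,"z":0,"roll":0},
    {"x":0,"y":0,"z":0,"roll":0},
    {"x":0,"y":0,"z":0,"roll":0},
    {"x":0,"y":0,"z":0,"roll":0},
    {"x":0,"y":0,"z":0,"roll":0},
    {"x":0,"y":0,"z":0,"roll":0},
    {"x":0,"y":0,"z":0,"roll":0},
    {"x":0,"y":0,"z":0,"roll":0},
    {"x":0,"y":0,"z":0,"roll":0},
    {"x":0,"y":0,"z":0,"roll":0},
    {"x":0,"y":0,"z":0,"roll":0},
    {"x":0,"y":0,"z":0,"roll":0},
    {"x":0,"y":0,"z":0,"roll":0},
    {"x":0,"y":0,"z":0,"roll":0},
    {"x":0,"y":0,"z":0,"roll":0},
    {"x":0,"y":0,"z":0,"roll":0},
  ],
)

```text
t: 10.52
ee_pos: [0.5477, -0.0247, 0.1652]
ee_rot: [-3.142, 0.0, 0.192]
ft_force: [-0.8, -0.1, -1.2]
gripper_width: 0.0313
finger_force: 59.5
```

Emit:
arm_command(
  steps=[
    {"x":0,"y":0,"z":0,"roll":0},
    {"x":0,"y":0,"z":0,"roll":0},
    {"x":0,"y":0,"z":0,"roll":0},
    {"x":0,"y":0,"z":0,"roll":0},
    {"x":0,"y":0,"z":0,"roll":0},
    {"x":0,"y":0,"z":0,"roll":0},
    {"x":0,"y":0,"z":0,"roll":0},
    {"x":0,"y":0,"z":0,"roll":0},
    {"x":0,"y":0,"z":0,"roll":0},
    {"x":0,"y":0,"z":0,"roll":0},
    {"x":0,"y":0,"z":0,"roll":0},
    {"x":0,"y":0,"z":0,"roll":0},
    {"x":0,"y":0,"z":0,"roll":0},
    {"x":0,"y":0,"z":0,"roll":0},
    {"x":0,"y":0,"z":0,"roll":0},
    {"x":0,"y":0,"z":0,"roll":0},
  ],
)

```text
t: 11.85
ee_pos: [0.5477, -0.0247, 0.1652]
ee_rot: [3.142, 0.0, 0.192]
ft_force: [0.1, 0.5, -1.0]
gripper_width: 0.031
finger_force: 59.5
```

Emit:
arm_command(
  steps=[
    {"x":0.001,"y":0,"z":-0.004,"roll":0.057},
    {"x":0,"y":0,"z":-0.004,"roll":0.1},
    {"x":0,"y":0,"z":-0.004,"roll":0.1},
    {"x":0,"y":0,"z":0,"roll":0.1},
    {"x":0,"y":0,"z":0,"roll":0.08},
    {"x":0,"y":0.006,"z":0,"roll":0},
    {"x":0,"y":0.015,"z":0,"roll":0},
    {"x":-0.003,"y":0.03,"z":0,"roll":0},
    {"x":-0.003,"y":0.03,"z":0,"roll":0},
    {"x":-0.003,"y":0.03,"z":0,"roll":0},
    {"x":-0.003,"y":0.03,"z":0,"roll":0},
    {"x":-0.003,"y":0.03,"z":0,"roll":0},
    {"x":-0.003,"y":0.03,"z":0,"roll":0},
    {"x":-0.003,"y":0.03,"z":0,"roll":0},
    {"x":-0.003,"y":0.03,"z":0,"roll":0},
    {"x":-0.002,"y":0.02,"z":0,"roll":0},
    {"x":-0.001,"y":0.01,"z":0,"roll":0},
    {"x":0,"y":0,"z":0,"roll":0},
    {"x":0,"y":0,"z":0,"roll":0},
    {"x":0,"y":0,"z":0,"roll":0},
  ],
)

```text
t: 13.52
ee_pos: [0.4524, -0.2987, 0.1771]
ee_rot: [-3.141, 0.0, -0.243]
ft_force: [-1.2, 0.6, -2.4]
gripper_width: 0.0316
finger_force: 59.7
```

Emit:
arm_command(
  steps=[
    {"x":0,"y":0.0015,"z":0.01,"roll":0.002},
    {"x":0,"y":0,"z":0.02,"roll":0},
    {"x":0,"y":0,"z":0.025,"roll":0},
    {"x":0,"y":0,"z":0.025,"roll":0},
    {"x":0,"y":0,"z":0.02,"roll":0},
    {"x":0,"y":0,"z":0.015,"roll":0},
    {"x":0,"y":0,"z":0.01,"roll":0},
    {"x":0,"y":0,"z":0.005,"roll":0},
    {"x":0,"y":0,"z":0,"roll":0},
    {"x":0,"y":0,"z":0,"roll":0},
    {"x":0,"y":0,"z":0,"roll":0},
    {"x":0,"y":0,"z":0,"roll":0},
  ],
)

```text
t: 14.52
ee_pos: [0.4519, -0.3019, 0.0482]
ee_rot: [3.141, -0.001, -0.247]
ft_force: [0.1, -0.4, -2.4]
gripper_width: 0.0313
finger_force: 59.7
```

Emit:
arm_command(
  steps=[
    {"x":0,"y":-0.001,"z":0.003,"roll":0},
    {"x":0,"y":0,"z":0.003,"roll":0},
    {"x":0,"y":0,"z":0.002,"roll":0},
    {"x":0,"y":0,"z":0.001,"roll":0},
    {"x":0,"y":0,"z":0.0005,"roll":0},
    {"x":0,"y":0,"z":0,"roll":0},
    {"x":0,"y":0,"z":0,"roll":0},
    {"x":0,"y":0,"z":0,"roll":0},
    {"x":0,"y":0,"z":0,"roll":0},
  ],
)

```text
t: 15.27
ee_pos: [0.4517, -0.3007, 0.0378]
ee_rot: [3.142, -0.0, -0.247]
ft_force: [-0.5, 0.5, -2.0]
gripper_width: 0.0315
finger_force: 59.9
```

No contact yet (force −2 N is the scanner's weight); easing down further.

Emit:
arm_command(
  steps=[
    {"x":0,"y":0,"z":0.0005,"roll":0},
    {"x":0,"y":0,"z":0.0005,"roll":0},
    {"x":0,"y":0,"z":0,"roll":0},
    {"x":0,"y":0,"z":0,"roll":0},
    {"x":0,"y":0,"z":0,"roll":0},
  ],
)

```text
t: 15.68
ee_pos: [0.4517, -0.3008, 0.0376]
ee_rot: [3.142, -0.001, -0.247]
ft_force: [-2.0, 1.6, 11.1]
gripper_width: 0.0318
finger_force: 61.3
```

Emit:
arm_command(
  steps=[
    {"x":0,"y":0,"z":0,"roll":0},
    {"x":0,"y":0,"z":0,"roll":0},
    {"x":0,"y":0,"z":0,"roll":0},
    {"x":0,"y":0,"z":0,"roll":0},
  ],
  newtons=20,
)

```text
t: 16.02
ee_pos: [0.4517, -0.3007, 0.0376]
ee_rot: [3.142, -0.001, -0.247]
ft_force: [-2.8, 0.5, 10.1]
gripper_width: 0.0312
finger_force: 61.3
```

Emit:
arm_command(
  steps=[
    {"x":0,"y":0,"z":0,"roll":0},
    {"x":0,"y":0,"z":0,"roll":0},
    {"x":0,"y":0,"z":0,"roll":0},
    {"x":0,"y":0,"z":0,"roll":0},
    {"x":0,"y":0,"z":0,"roll":0},
    {"x":0,"y":0,"z":0,"roll":0},
    {"x":0,"y":0,"z":0,"roll":0},
    {"x":0,"y":0,"z":0,"roll":0},
    {"x":0,"y":0,"z":0,"roll":0},
    {"x":0,"y":0,"z":0,"roll":0},
    {"x":0,"y":0,"z":0,"roll":0},
    {"x":0,"y":0,"z":0,"roll":0},
  ],
  hand=-1,
)

```text
t: 17.02
ee_pos: [0.4517, -0.3007, 0.0368]
ee_rot: [-3.142, 0.0, -0.247]
ft_force: [0.6, 0.4, -0.7]
gripper_width: 0.0852
finger_force: 0.0
```

Emit:
arm_command(
  steps=[
    {"x":0,"y":0,"z":-0.005,"roll":0},
    {"x":0,"y":0,"z":-0.015,"roll":0},
    {"x":0,"y":0,"z":-0.03,"roll":0},
    {"x":0,"y":0,"z":-0.03,"roll":0},
    {"x":0,"y":0,"z":-0.03,"roll":0},
    {"x":0,"y":0,"z":-0.03,"roll":0},
    {"x":0,"y":0,"z":-0.03,"roll":0},
    {"x":0,"y":0,"z":-0.02,"roll":0},
    {"x":0,"y":0.035,"z":0,"roll":0},
    {"x":0,"y":0.035,"z":0,"roll":0},
    {"x":0,"y":0.035,"z":0,"roll":0},
    {"x":0,"y":0.035,"z":0,"roll":0},
    {"x":0,"y":0.035,"z":0,"roll":0},
    {"x":0,"y":0,"z":0,"roll":0},
    {"x":0,"y":0,"z":0,"roll":0},
    {"x":0,"y":0,"z":0,"roll":0},
  ],
)

```text
t: 18.35
ee_pos: [0.4087, -0.4698, 0.2267]
ee_rot: [-3.141, 0.0, -0.248]
ft_force: [0.7, 1.0, 0.3]
gripper_width: 0.0851
finger_force: 0.0
```

```bash
python3 - <<'E'
from h import *
s=save('top','top9.png'); save('side','side9.png')
a=cv2.imread('pics/top1.png'); b=cv2.imread('pics/top9.png'); d=cv2.absdiff(a,b).max(2)
print('label',[(x['conf'],x['location']) for x in arm.spot_point('top','scanner')])
f=lambda i:cv2.resize(i[225:315,355:455],(400,300),interpolation=3)
cv2.imwrite('pics/m9.png',np.vstack([np.hstack([f(a),f(b)]),np.hstack([cv2.resize(b,(400,300)),cv2.cvtColor(cv2.resize(d*(d>40),(400,300)),8)])]))
E
```

```text
label [(0.83, [0.4483, -0.3019, 0.0429])]
```

View pics/m9.png

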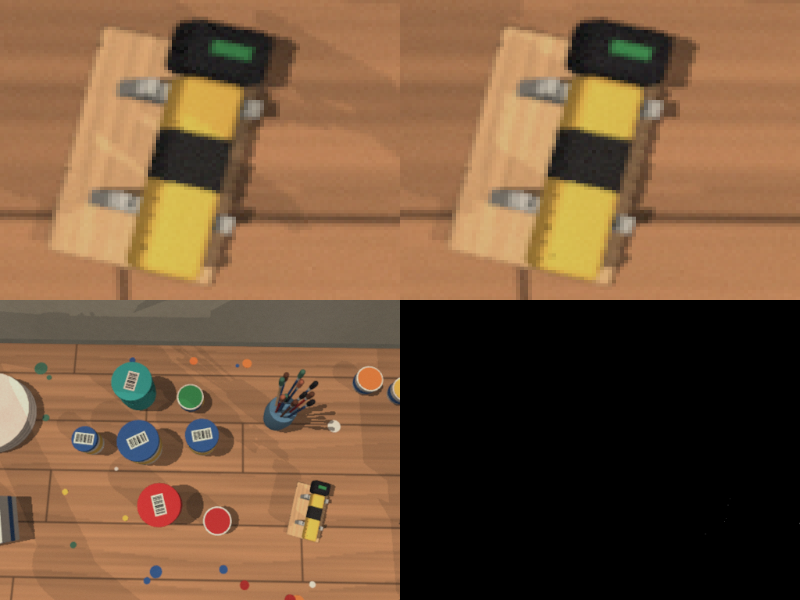

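The scanner lies back as it did before (top right against top left), and the before/after difference image is empty, so nothing else moved.

```bash
python3 -c "
from bench import arm
print(arm.finish_job())"
```

```text
the job is handed in; nothing more can be done
None
```

I aimed the scanner at the middle blue tub's label from about 90 mm and held it steady for over 3 seconds. I then set it back in its rest; nothing else appeared moved in the before/after pictures, and the job was handed in at about 18 s.

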